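Slide the cover off the larger terminal box

ROBOT

A 6-joint arm with a two-finger parallel gripper is mounted at the origin on the work surface. World frame = base frame: x ahead of the robot, y to its left, z up, the work surface at z = 0. Lengths are in m, angles in rad, forces in N, time in s.
With the tool pointing down it reaches from about 0.275 to 0.875 m from the base axis. Payload 12.5 kg.
Tool frame: the origin (TCP) lies on the centre line of the jaws, within the pads' length; the fingertips stand 22 mm ahead of it and the grasp point (between the pads) lies 3 mm ahead of it; z points along the fingers, y is the direction in which the jaws open and shut (so a half turn about z gives the same grasp; the last joint's range is limited). The gripper opens to 85 mm and grips with 20 to 120 N. Pads are 22 mm wide; open, the fingers measure 114 mm over their backs; the gripper's body (76 mm by 85 mm) begins 54 mm behind the grasp point. The pads swing forward as they close: fully open they stand 13 mm farther back than shut.
Start: joints at [1.098, 0.351, 1.652, -0, 1.139, -0.085], TCP at [0.208, 0.509, 0.253] pointing down, gripper open.
Joint ranges: [-2.75, 2.75], [-0.79, 2.1], [0.01, 2.65], [-1.57, 4.71], [0.07, 3.14], [-2.87, 2.87]. Speed limits (rad/s): [2.22, 2.22, 2.79, 3.14, 3.14, 3.14].

INTERFACE

Orientations are given as a unit quaternion [w, x, y, z].
In Python, from rig import bot gives the robot as it stands. Calls block until the motion is done:
- bot.move_ptp(position, orientation): joint-space move of the TCP to a pose.
- bot.move_l(position, orientation=None, velocity=0.15, force_limit=None): straight line of the TCP; orientation=None keeps the orientation; velocity is the mean speed in m/s. With force_limit (N) it stops when the force on the tool has changed by that much, and returns True; else False.
- bot.movej(angles): joint-space move.
- bot.grip(opening, newtons=None): finger opening in m; newtons is the grip in N (None keeps the last); returns when the fingers have stopped.
- bot.dwell(seconds).
- bot.ik(position, orientation): joint angles nearest the present ones, or None.
- bot.capture(name): name is "scene" or "top" or "wrist"; returns the picture (480x640x3 uint8, blue, green, red); there is no depth.
- bot.calibration(name): a dict with "camera_matrix" (3x3 intrinsics, pixels), "k1" (the pictures are not rectified: a ray, as slopes to the right and down, at radius r is drawn at 1 + k1 r^2 times it, then the intrinsics apply), "T" (4x4, takes a point from camera to world coordinates); the wrist camera has in their place "mount" (4x4, takes a point from camera to tool coordinates, whose origin is the TCP and whose axes are the flange's). Camera axes: x right, y up, looking along -z (the intrinsics and any distortion apply to the point x, -y, -z); pixel columns grow to the right and rows downward; lengths in m; the calibration is good to about 2 mm. A picture is of the moment at which its call begins: read the wrist's pose just before it. calibration takes no time and is no camera call.
A pose or a line that the arm cannot do raises bot.IKError and nothing moves.
- bot.close_job(): hands the job in, once; it reports no verdict.
Trained networks look in the newest picture that a camera, given by its name, has taken for a name from the list of things; names that differ only in an ending like _2 or _b are one class to them, and where a whole thing is asked for, a point or a joint stands for the part that bears it (a point fixed in the world has none). Each returns a list of dicts, best first, with "score" (0 to 1); they miss things now and then, are a little off and sometimes report something else, mostly with a low value. They report only what shows in the picture. A call takes as long as a camera call. They do not tell look-alikes from the thing itself.
- bot.look_for(camera, label): "at" ([column, row] in pixels, amid what is visible of it).
- bot.pinpoint(camera, label): "at" ([column, row] in pixels: a listed point, or the origin of a listed thing).
Readings, each from a call of its own:
- bot.current_time_s(): time.
- bot.current_joints(): joint angles.
- bot.current_joint_vel(): joint speeds.
- bot.current_joint_efforts(): joint torques, N m.
- bot.current_tool_pos(): TCP position.
- bot.current_tool_rot(): TCP orientation.
- bot.current_force(): force on the tool from outside, world axes, zero at the start.
- bot.current_moment(): the same for the moment, N m.
- bot.current_width(): finger opening in m.
Only numpy, scipy, OpenCV 4.12 (cv2) and the standard library are available. Lean on these libraries where they do the work, as an engineer would, in place of code of your own. Each camera call takes 0.05 s, during which the arm holds its last target.

TASK

Open the larger of the two terminal boxes: with the fingertips press its snap tab down until it is flush with the rails or lower (it stays down), then push the released cover forward along its rails, over the tab, until it is wholly past the tab and lies flat on the ledge at the box's far end. Push the cover, do not lift it, and leave the smaller box's tab and cover and everything else on the bench where they are.

Things in the scene. Friction and masses are not known exactly. Their poses are not given: they have to be found in the camera images.
- big_box: Larger of two low grey terminal boxes, fixed: 260 (x) x 130 mm (y). Origin on the bench under its middle. +x: the way the cover slides off, roughly away from the robot. Two rails along x, running surface 40 mm above the bench, carry the cover by its edges; between them an open trough 72 mm wide, floor at 28 mm. Seat at the rear, then tab, then ledge level with the rails. Highest edges 50 mm above the bench.
- big_ledge (a point): Middle of the larger box's ledge, at rail height (40 mm), x = +82 mm of the box: where the cover's origin lies when it has been pushed right up to the stop wall (wall face 40 mm beyond, 10 mm high). The cover is wholly past the tab when within 29 mm of here along x.
- big_cover: Loose black cover on the larger box's seat (x = -58 mm of the box), about 0.14 kg, slides easily once the tab is down. Origin at the centre of its underside, axes as the box. Flange 80 (x) x 100 (y) x 4 mm; on it a hood 68 x 80 mm, top 26 mm above the underside, front face at x = +28 mm. Lips over the seat's sides hold the flange down, stops at the rear corners keep it from going back.
- big_cover_rear (a point): On the cover's centre line, on the hood's flat rear face (x = -40 mm of the cover), 10 mm above its underside: where to push. The face is free to touch over its middle 70 mm; the trough lies open 30 mm behind it.
- big_tab (a joint): Snap tab of the larger box: how far it is pressed down, in m. Near 0 it stands 8 mm above the running surface and blocks the cover's front edge; 0.008 is flush; bottom stop at 0.011. It slides straight down against about 3.5 N and stays where it is left.
- big_tab_top (a point): Centre of the top face of the larger box's tab, a black pad 28 (x) x 26 mm (y) just in front of the cover, about 48 mm above the bench when up; 28.5 mm ahead (+x) of the hood's front face.
- small_box: The smaller terminal box of the same kind, fixed, 210 mm (x) x 102 mm (y), same heights. Origin on the bench under its middle. Not to be worked on.
- small_cover: Loose black cover on the smaller box, flange 58 x 72 mm, same heights as the larger. Origin at the centre of its underside. To be left alone.
- small_tab (a joint): Snap tab of the smaller box: how far it is pressed down, in m; same travel. To be left up.
- post_holder: Bystander: post holder, upright aluminium cylinder 23 mm thick on a 32 mm foot, 62 mm tall. Origin at its underside.
- lens_tube: Bystander: upright black lens tube, 33 mm across, 45 mm tall. Origin at its underside.
- wipe_bottle: Bystander: white bottle, 52 mm across, 100 mm tall. Origin at its underside.
- driver: Bystander: screwdriver lying down, about 170 mm long. Origin at its underside, axes x along it.
- spanner: Bystander: steel spanner lying down, about 150 mm long. Origin at its underside, axes x along it.
- tape_roll: Bystander: black roll (ring) lying flat, 72 mm across, 19 mm high. Origin at its underside.
- angle_plate: Bystander: aluminium angle plate, 50 x 60 mm, 55 mm tall. Origin at its underside.
Things that resemble listed ones, but are neither listed nor needed, are in the scene too. Leave any purple or yellow look-alike of the big_cover alone.

How it is judged:
By the outcome, as a careful person would: the job done as asked, in the order asked, and still so for the second after the job is handed in, with the robot touching nothing.
It also fails if it takes over 40 s, if anything falls off the work surface, if the arm or the gripper's body presses on something with over 40 N, if the wrist force passes 120 N, or if a joint passes its speed limit or range.

## Working session

There is one attempt and no reset: what is moved stays moved. The work goes in short steps, each a Python script; the robot and the scene stay as the last script left them, time stands still between calls to the robot, and variables do not carry over. Pictures are saved under pics/ and viewed, and the job is handed in when it is done.

```bash
ls; mkdir -p pics; python3 - <<'E'
from rig import bot
import cv2
for n in("scene","top"):
    cv2.imwrite(f"pics/{n}0.png",bot.capture(n))
    c=bot.calibration(n);print(n,c)
    for l in("big_box","big_cover","big_tab_top","big_cover_rear","big_ledge","small_box","small_cover"):
        print(l,[(round(d["score"],2),[round(float(v)) for v in d["at"]]) for d in bot.pinpoint(n,l)[:4]])
print(bot.current_time_s(),bot.current_tool_rot())
E
```

```text
pics
scene {'camera_matrix': array([[468.49232115,   0.        , 313.71800934],
       [  0.        , 468.49232115, 239.0024478 ],
       [  0.        ,   0.        ,   1.        ]]), 'k1': -0.05068908945644442, 'T': array([[-0.72231645, -0.52550926,  0.44955418,  1.0514541 ],
       [ 0.69148412, -0.53901792,  0.48094636,  0.59121813],
       [-0.010424  ,  0.65825504,  0.75272282,  0.99769094],
       [ 0.        ,  0.        ,  0.        ,  1.        ]])}
big_box [(0.62, [243, 215])]
big_cover [(0.75, [327, 199]), (0.69, [255, 194]), (0.68, [384, 263])]
big_tab_top [(0.65, [239, 202])]
big_cover_rear [(0.94, [373, 256]), (0.89, [338, 200]), (0.57, [264, 185]), (0.47, [284, 162])]
big_ledge []
small_box []
small_cover [(0.63, [354, 300]), (0.44, [467, 370])]
top {'camera_matrix': array([[573.63498904,   0.        , 319.8302012 ],
       [  0.        , 573.63498904, 239.80982623],
       [  0.        ,   0.        ,   1.        ]]), 'k1': -0.026048872032204035, 'T': array([[ 2.04448539e-02,  9.91605432e-01, -1.27674095e-01,
         2.79020108e-01],
       [-9.99790178e-01,  2.01154991e-02, -3.86864645e-03,
         4.35830331e-04],
       [-1.26794270e-03,  1.27726400e-01,  9.91808630e-01,
         1.65833821e+00],
       [ 0.00000000e+00,  0.00000000e+00,  0.00000000e+00,
         1.00000000e+00]])}
big_box [(0.6, [413, 228]), (0.56, [445, 304])]
big_cover [(0.81, [269, 281]), (0.77, [370, 300]), (0.56, [416, 244])]
big_tab_top [(0.56, [414, 222]), (0.2, [323, 265])]
big_cover_rear [(0.84, [420, 255]), (0.76, [283, 272]), (0.68, [359, 308])]
big_ledge [(0.75, [412, 194])]
small_box [(0.9, [265, 207])]
small_cover [(0.85, [262, 218])]
0.8 [-2.94017086e-06  1.92657436e-01  9.81266076e-01 -2.96087779e-05]
```

View pics/scene0.png

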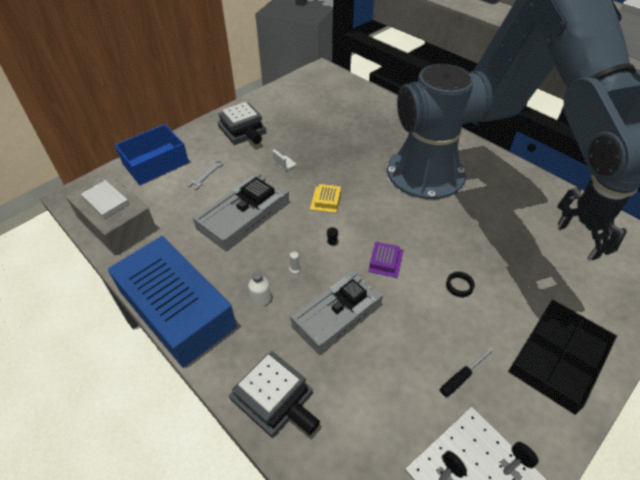

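View pics/top0.png

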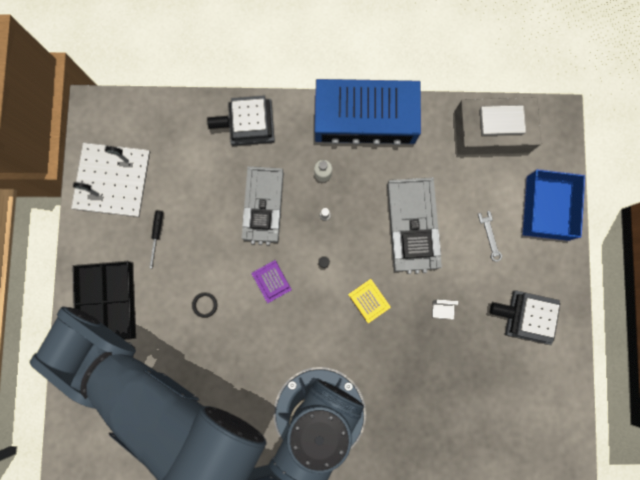

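```bash
python3 - <<'E'
import cv2
a=cv2.imread("pics/top0.png")
cv2.imwrite("pics/topcrop.png",cv2.resize(a[150:340,330:500],None,fx=3.1,fy=3.1,interpolation=cv2.INTER_CUBIC))
a=cv2.imread("pics/scene0.png")
cv2.imwrite("pics/scenecrop.png",cv2.resize(a[130:300,150:410],None,fx=3,fy=3,interpolation=cv2.INTER_CUBIC))
E
```

```text
(no output)
```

View pics/topcrop.png

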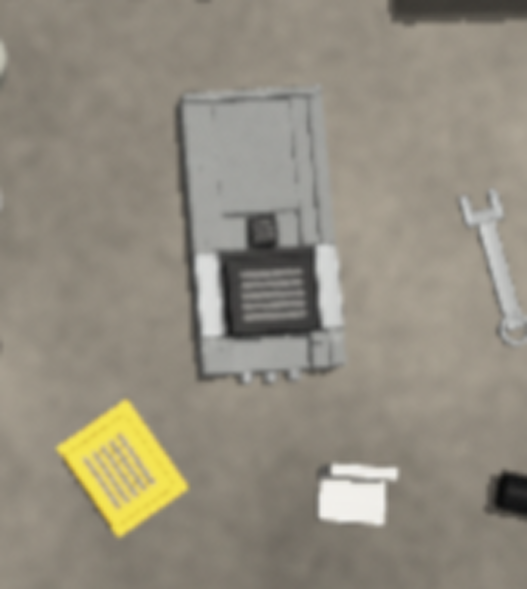

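```bash
cat > h.py <<'E'
import numpy as np, cv2
from rig import bot
def ray(name,px,T=None):
    c=bot.calibration(name); K=c["camera_matrix"]
    if T is None: T=c["T"] if "T" in c else None
    u=np.array([(px[0]-K[0,2])/K[0,0],(px[1]-K[1,2])/K[1,1]])
    s=u.copy()
    for _ in range(20): s=u/(1+c["k1"]*(s@s))
    return T[:3,3],T[:3,:3]@np.array([s[0],-s[1],-1])
def at(name,px,z,T=None):
    o,d=ray(name,px,T); return o+d*(z-o[2])/d[2]
def proj(name,P,T=None):
    c=bot.calibration(name); K=c["camera_matrix"]
    if T is None:T=c["T"]
    p=T[:3,:3].T@(np.asarray(P)-T[:3,3]); s=np.array([p[0],-p[1]])/-p[2]
    s=s*(1+c["k1"]*(s@s)); return K[:2,:2]@s+K[:2,2]
def wristT():
    from scipy.spatial.transform import Rotation as R
    q=bot.current_tool_rot();T=np.eye(4);T[:3,:3]=R.from_quat(np.r_[q[1:],q[0]]).as_matrix();T[:3,3]=bot.current_tool_pos()
    return T@bot.calibration("wrist")["mount"]
E
python3 - <<'E'
from h import *
np.set_printoptions(precision=4,suppress=True)
for l,px,z in [("box",(413,228),0),("cover",(416,244),.04),("tab",(414,222),.048),("rear",(420,255),.05),("ledge",(412,194),.04),("yellow",(370,300),.0)]:
    print(l,at("top",px,z))
for l,px,z in [("box",(243,215),0),("cover",(255,194),.04),("tab",(239,202),.048),("rear",(264,185),.05)]:
    print(l,at("scene",px,z))
# corners of box at 50mm in top: crop px
for p in [(388,181),(433,179),(440,269),(396,273)]: print(at("top",p,.045))
print(bot.calibration("wrist"))
E
```

```text
box [ 0.5328 -0.2648  0.    ]
cover [ 0.4809 -0.2669  0.04  ]
tab [ 0.5428 -0.2599  0.048 ]
rear [ 0.4486 -0.2765  0.05  ]
ledge [ 0.6255 -0.2556  0.04  ]
yellow [ 0.3209 -0.141   0.    ]
box [ 0.5406 -0.2615  0.    ]
cover [ 0.4816 -0.2711  0.04  ]
tab [ 0.5409 -0.2702  0.048 ]
rear [ 0.4435 -0.2737  0.05  ]
[ 0.6611 -0.1857  0.045 ]
[ 0.6697 -0.3153  0.045 ]
[ 0.4106 -0.3338  0.045 ]
[ 0.3968 -0.2096  0.045 ]
{'camera_matrix': array([[355.8443,   0.    , 321.132 ],
       [  0.    , 355.8443, 235.654 ],
       [  0.    ,   0.    ,   1.    ]]), 'k1': -0.07277273588616426, 'mount': array([[-0.0008,  0.9494,  0.3141,  0.0822],
       [ 1.    ,  0.0005,  0.0012, -0.0004],
       [ 0.001 ,  0.3141, -0.9494, -0.1198],
       [ 0.    ,  0.    ,  0.    ,  1.    ]])}
```

View pics/scenecrop.png

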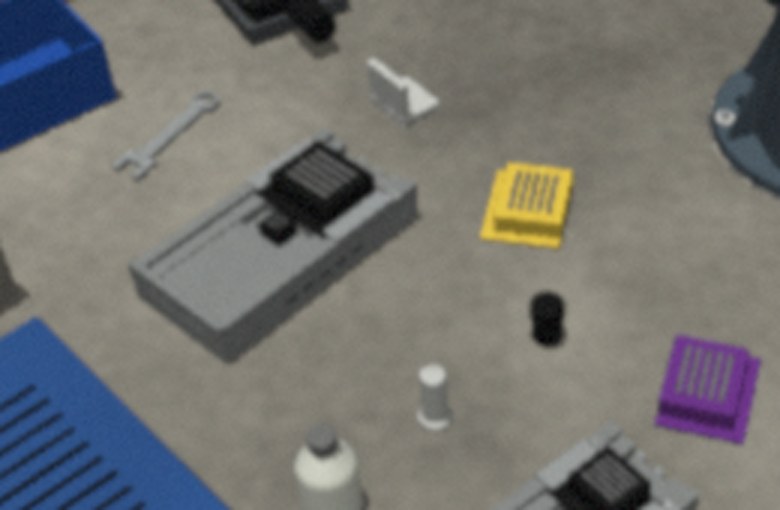

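Candidates for the target, in top-camera pixels:
- Large grey box (414,225) with its black cover at (416,244).
- Small grey box (263,205).
- Yellow look-alike (370,300).
- Purple look-alike (270,281).

I choose the large grey box. Its measured length is about 262 mm, which matches the 260 mm in the description. Next I take a close look with the wrist camera.

```bash
python3 - <<'E'
from h import *
np.set_printoptions(precision=4,suppress=True)
psi=.081
q=[0,np.cos(psi/2),np.sin(psi/2),0]
print(bot.ik([.535,-.261,.2],q),bot.ik([.44,-.27,.07],q),bot.ik([.59,-.26,.07],q))
bot.move_ptp([.52,-.262,.2],q)
bot.grip(0.0)
T=wristT(); np.save("T1.npy",T)
im=bot.capture("wrist"); cv2.imwrite("pics/w1.png",im)
for l in("big_box","big_cover","big_tab_top","big_cover_rear","big_ledge"):
    z={"big_box":0,"big_cover":.04,"big_tab_top":.048,"big_cover_rear":.05,"big_ledge":.04}[l]
    for d in bot.pinpoint("wrist",l)[:3]: print(l,round(d["score"],2),np.round(d["at"]),at("wrist",d["at"],z,T))
print(bot.current_time_s(),bot.current_tool_pos(),bot.current_width(),bot.current_force())
E
```

```text
[-0.5321  0.4892  1.5825 -0.      1.0699  0.9577] [-0.6406  0.5612  1.8696 -0.      0.7108  0.8492] [-0.4873  0.7377  1.5115 -0.      0.8924  1.0025]
big_box 0.72 [322. 188.] [ 0.5386 -0.2617  0.    ]
big_box 0.21 [322. 202.] [ 0.5256 -0.2618  0.    ]
big_cover 0.9 [193. 374.] [ 0.3552 -0.1497  0.04  ]
big_cover 0.74 [322. 264.] [ 0.4816 -0.2659  0.04  ]
big_cover 0.53 [322. 190.] [ 0.5449 -0.261   0.04  ]
big_tab_top 0.56 [319. 205.] [ 0.5344 -0.2589  0.048 ]
big_cover_rear 0.85 [160. 394.] [ 0.3361 -0.1195  0.05  ]
big_ledge 0.68 [323.  91.] [ 0.6186 -0.2551  0.04  ]
4.7917 [ 0.52  -0.262  0.2  ] 0.00019100562419187313 [-0.7596 -0.7859 -0.1556]
```

View pics/w1.png

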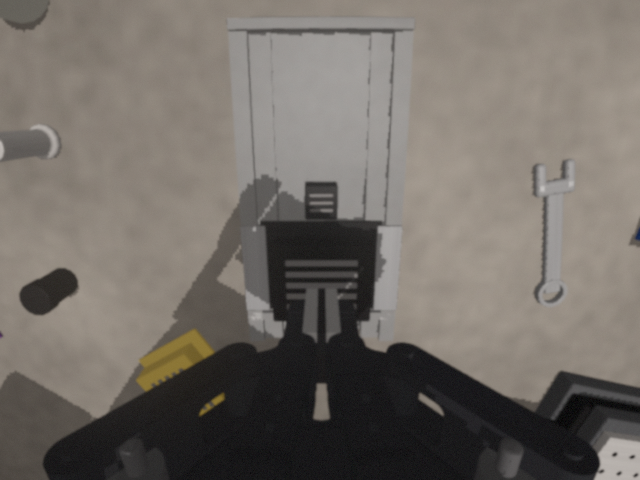

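```bash
python3 - <<'E'
from h import *
np.set_printoptions(precision=4,suppress=True)
T=np.load("T1.npy")
c,s=np.cos(.081),np.sin(.081)
def f(n,px,z):
    P=at("wrist",px,z,T); print(n,P, "rel", np.array([[c,s],[-s,c]])@(P[:2]-[.535,-.261]))
for n,px,z in [("fl",(229,18),.05),("fr",(413,18),.05),("fl wall in",(234,31),.05),("tab far-l",(306,191),.048),("tab far r",(337,191),.048),("tab near l",(306,219),.048),("tab near r",(337,219),.048),("tabmid",(321,205),.048),("flange fl",(262,221),.044),("flange fr",(381,221),.044),("hood bl",(268,320),.066),("hood br",(374,320),.066),("hood fl",(268,235),.066)]: f(n,px,z)
im=cv2.imread("pics/w1.png"); cv2.imwrite("pics/w1c.png",cv2.resize(im[160:350,220:420],None,fx=3.1,fy=3.1,interpolation=cv2.INTER_CUBIC))
E
```

```text
fl [ 0.661  -0.1874  0.05  ] rel [0.1316 0.0632]
fr [ 0.6711 -0.3128  0.05  ] rel [ 0.1315 -0.0626]
fl wall in [ 0.6529 -0.191   0.05  ] rel [0.1232 0.0602]
tab far-l [ 0.5445 -0.2482  0.048 ] rel [0.0105 0.012 ]
tab far r [ 0.5464 -0.2721  0.048 ] rel [ 0.0105 -0.012 ]
tab near l [ 0.522  -0.2497  0.048 ] rel [-0.012   0.0123]
tab near r [ 0.524  -0.2742  0.048 ] rel [-0.012  -0.0122]
tabmid [ 0.5343 -0.2606  0.048 ] rel [-0.0006  0.0004]
flange fl [ 0.5164 -0.2143  0.044 ] rel [-0.0147  0.0481]
flange fr [ 0.5241 -0.3101  0.044 ] rel [-0.0148 -0.048 ]
hood bl [ 0.4389 -0.2246  0.066 ] rel [-0.0928  0.044 ]
hood br [ 0.4458 -0.3114  0.066 ] rel [-0.0929 -0.043 ]
hood fl [ 0.5124 -0.2224  0.066 ] rel [-0.0194  0.0403]
```

View pics/w1c.png

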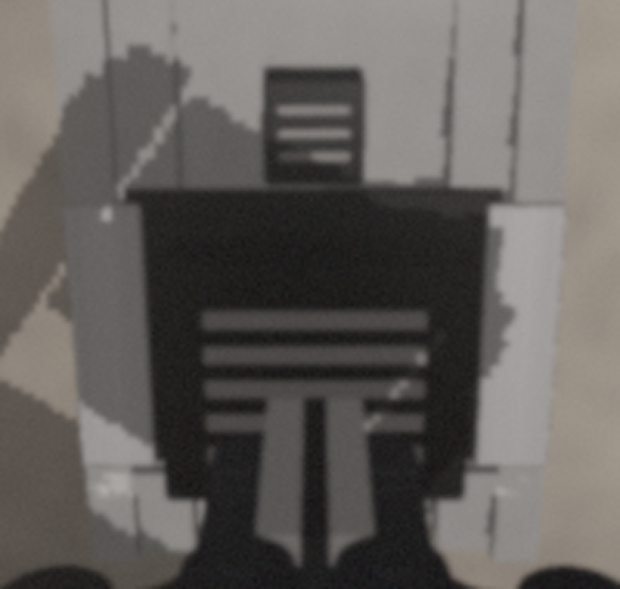

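```bash
python3 - <<'E'
from h import *
np.set_printoptions(precision=4,suppress=True)
psi=.081;c,s=np.cos(psi),np.sin(psi);q=[0,np.cos(psi/2),np.sin(psi/2),0]
def W(x,y,tipz): return [.5352+c*x-s*y,-.261+s*x+c*y,tipz+.022]
bot.move_l(W(-.0005,0,.12),q,.2)
bot.move_l(W(-.0005,0,.056),None,.1)
print(bot.current_tool_pos(),bot.current_force())
r=bot.move_l(W(-.0005,0,.044),None,.03,force_limit=15)
print(r,bot.current_tool_pos(),bot.current_force())
r=bot.move_l(W(-.0005,0,.0365),None,.02,force_limit=15)
print(r,bot.current_tool_pos(),bot.current_force(),bot.current_time_s())
T=wristT();np.save("T2.npy",T);cv2.imwrite("pics/w2.png",bot.capture("wrist"))
E
```

```text
[ 0.5351 -0.2612  0.0786] [ 1.0603 -0.8453  0.4735]
False [ 0.5345 -0.2609  0.0658] [-0.2039  0.9904  0.4096]
True [ 0.5346 -0.261   0.059 ] [-1.2136  1.039   8.1224] 6.9833
```

View pics/w2.png

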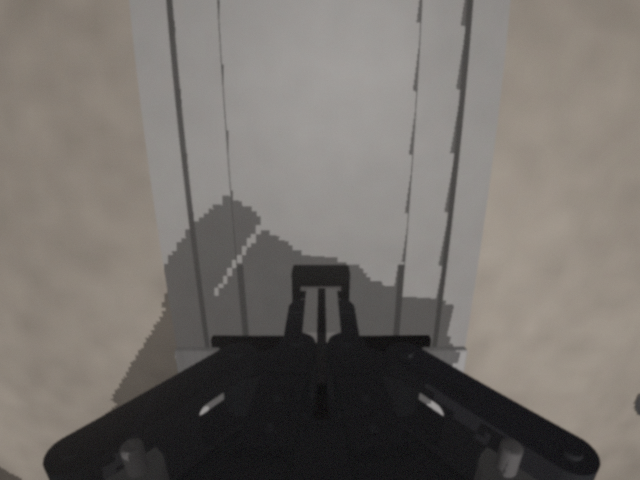

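```bash
python3 - <<'E'
from h import *
np.set_printoptions(precision=4,suppress=True)
psi=.081;c,s=np.cos(psi),np.sin(psi);q=[0,np.cos(psi/2),np.sin(psi/2),0]
def W(x,y,tipz): return [.5352+c*x-s*y,-.261+s*x+c*y,tipz+.022]
bot.move_l(W(-.0005,0,.09),None,.15)
bot.move_l(W(-.07,0,.11),None,.2)
print(bot.current_force(),bot.current_time_s())
T=wristT();np.save("T3.npy",T);im=bot.capture("wrist")
cv2.imwrite("pics/w3.png",im); cv2.imwrite("pics/s3.png",cv2.resize(bot.capture("scene")[150:260,180:310],None,fx=5,fy=5,interpolation=cv2.INTER_CUBIC))
E
```

```text
[1.1158 0.4479 0.067 ] 8.05
```

View pics/w3.png

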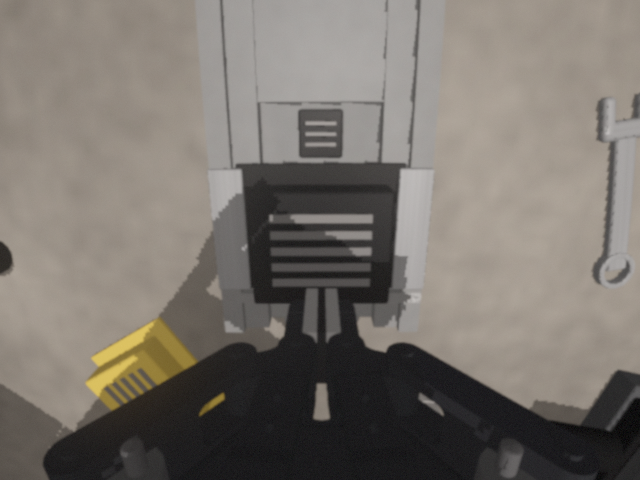

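View pics/s3.png

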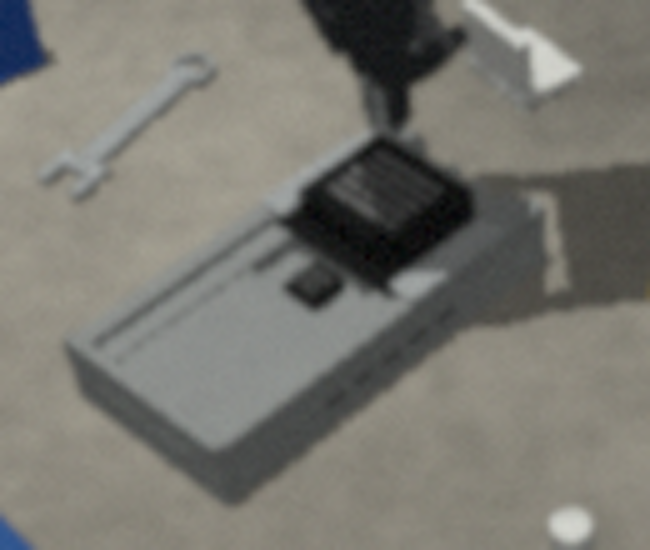

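```bash
python3 - <<'E'
from h import *
np.set_printoptions(precision=4,suppress=True)
psi=.081;c,s=np.cos(psi),np.sin(psi)
for z in(.037,.04,.044,.048):
  for f,px in(("T1.npy",[(306,191),(337,191),(306,219),(337,219)]),("T3.npy",[(299,110),(343,110),(299,157),(343,157)])):
    T=np.load(f); P=np.array([at("wrist",p,z,T) for p in px])-[.535,-.261,0]
    print(z,f,np.round(1000*np.c_[P[:,0]*c+P[:,1]*s,-P[:,0]*s+P[:,1]*c].ravel(),1))
E
```

```text
0.037 T1.npy [  8.3  12.5   8.3 -12.5 -15.1  12.8 -15.1 -12.8]
0.037 T3.npy [ 14.2  12.7  14.2 -12.5 -12.5  13.2 -12.5 -12.9]
0.04 T1.npy [  8.9  12.4   8.9 -12.3 -14.2  12.7 -14.3 -12.6]
0.04 T3.npy [ 14.1  12.5  14.1 -12.3 -12.1  13.  -12.2 -12.7]
0.044 T1.npy [  9.7  12.2   9.7 -12.1 -13.1  12.5 -13.1 -12.4]
0.044 T3.npy [ 14.1  12.3  14.  -12.1 -11.7  12.7 -11.8 -12.5]
0.048 T1.npy [ 10.5  12.   10.5 -12.  -12.   12.3 -12.  -12.2]
0.048 T3.npy [ 14.   12.   13.9 -11.9 -11.3  12.5 -11.4 -12.3]
```

```bash
python3 - <<'E'
from h import *
np.set_printoptions(precision=4,suppress=True)
psi=.081;c,s=np.cos(psi),np.sin(psi);q=[0,np.cos(psi/2),np.sin(psi/2),0]
def W(x,y,tipz): return [.5352+c*x-s*y,-.261+s*x+c*y,tipz+.022]
def bx():
    p=bot.current_tool_pos(); return round(1000*((p[0]-.5352)*c+(p[1]+.261)*s),1),round(1000*(p[2]-.022),1)
bot.move_l(W(-.1135,0,.10),None,.15)
r=bot.move_l(W(-.1135,0,.047),None,.06,force_limit=8)
print(r,bx(),bot.current_force())
if not r:
    r=bot.move_l(W(-.095,0,.047),None,.03,force_limit=10)
    print(r,bx(),bot.current_force())
    if not r:
        r=bot.move_l(W(-.02,0,.047),None,.05,force_limit=12)
        print(r,bx(),bot.current_force())
print(bot.current_time_s())
cv2.imwrite("pics/w4.png",bot.capture("wrist"));cv2.imwrite("pics/s4.png",cv2.resize(bot.capture("scene")[150:260,180:310],None,fx=5,fy=5,interpolation=cv2.INTER_CUBIC))
E
```

```text
False (np.float64(-113.3), np.float64(47.3)) [-0.7139  0.1528  0.8971]
False (np.float64(-94.9), np.float64(46.9)) [-0.3931 -0.3504 -0.4944]
False (np.float64(-20.0), np.float64(47.1)) [ 1.0479 -0.3914 -0.3133]
12.05
```

View pics/w4.png

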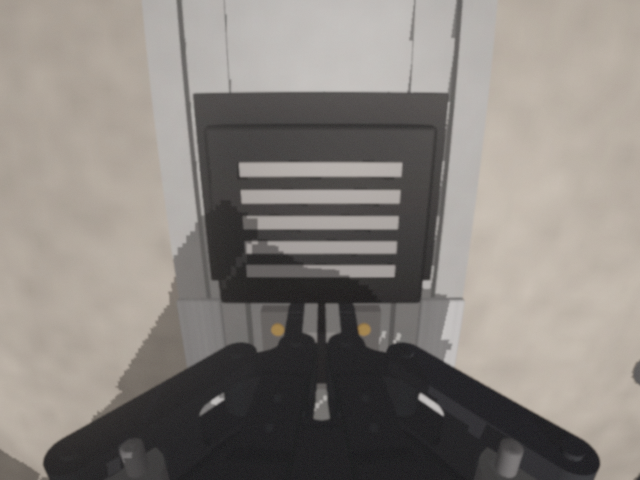

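View pics/s4.png

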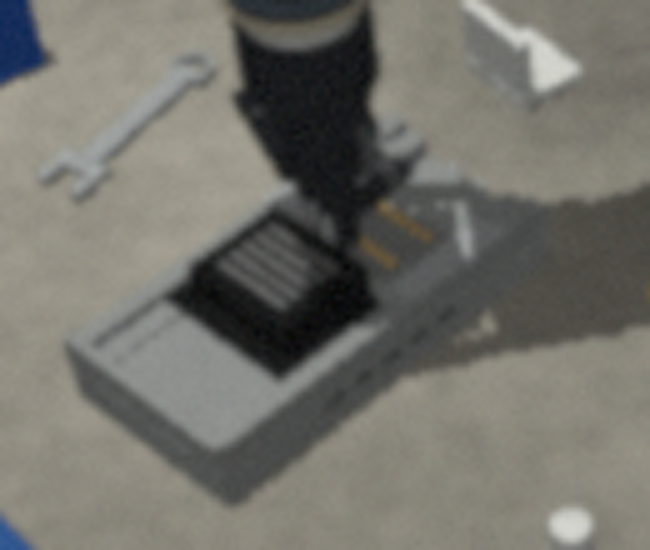

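The cover slides straight over the pressed tab: its flange front is at row 93, and it is square in the rails. I continue the push.

```bash
python3 - <<'E'
from h import *
np.set_printoptions(precision=4,suppress=True)
psi=.081;c,s=np.cos(psi),np.sin(psi)
def W(x,y,tipz): return [.5352+c*x-s*y,-.261+s*x+c*y,tipz+.022]
def bx():
    p=bot.current_tool_pos(); return round(1000*((p[0]-.5352)*c+(p[1]+.261)*s),1),round(1000*(p[2]-.022),1)
r=bot.move_l(W(.018,0,.047),None,.05,force_limit=12); print(r,bx(),bot.current_force())
if not r:
    r=bot.move_l(W(.026,0,.047),None,.02,force_limit=8); print(r,bx(),bot.current_force())
bot.move_l(W(.010,0,.047),None,.08)
bot.move_l(W(.005,0,.13),None,.15)
bot.move_l(W(-.02,0,.2),None,.2)
T=wristT();np.save("T5.npy",T);cv2.imwrite("pics/w5.png",bot.capture("wrist"));cv2.imwrite("pics/s5.png",cv2.resize(bot.capture("scene")[150:260,180:310],None,fx=5,fy=5,interpolation=cv2.INTER_CUBIC))
for d in bot.pinpoint("wrist","big_cover")[:2]+bot.pinpoint("wrist","big_tab_top")[:2]: print(d,at("wrist",d["at"],.04,T))
print(bot.current_time_s(),bot.current_force())
E
```

```text
False (np.float64(17.9), np.float64(46.9)) [ 0.1372  0.7884 -0.6176]
False (np.float64(26.1), np.float64(47.0)) [ 0.2781 -0.5203  0.1738]
{'at': [197.8, 356.5], 'score': 0.93} [ 0.354  -0.1482  0.04  ]
{'at': [322.6, 95.1], 'score': 0.65} [ 0.6118 -0.2555  0.04  ]
{'at': [320.9, 188.1], 'score': 0.9} [ 0.537  -0.2602  0.04  ]
15.3917 [ 0.4986 -0.1573 -0.9616]
```

View pics/w5.png

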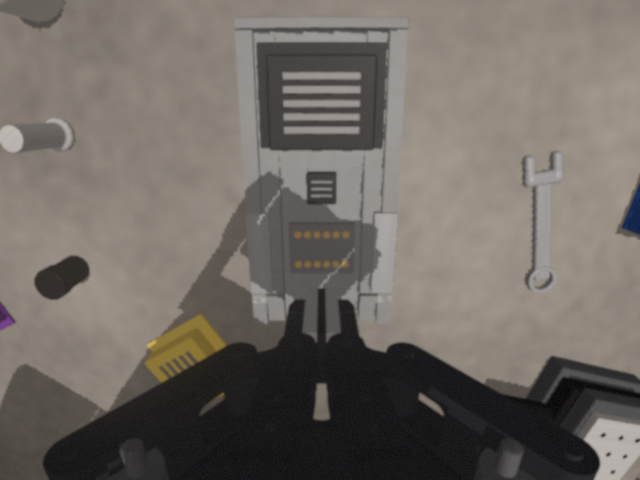

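View pics/s5.png

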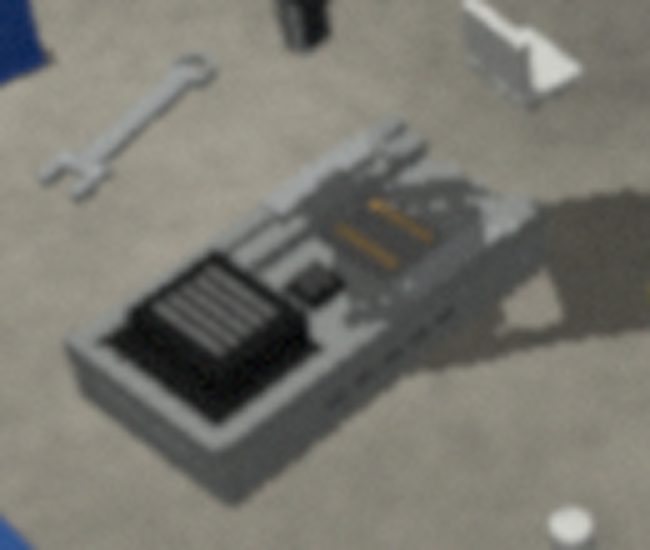

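```bash
python3 - <<'E'
from h import *
T=np.load("T5.npy");psi=.081;c,s=np.cos(psi),np.sin(psi)
for n,p,z in[("flange front",(321,44),.044),("left",(258,44),.044),("right",(387,44),.044),("hood rear top",(321,150),.066),("tab near",(321,203),.037),("tab far",(321,172),.037)]:
    P=at("wrist",p,z,T)-[.5352,-.261,0]; print(n,np.round([1000*(P[0]*c+P[1]*s),1000*(-P[0]*s+P[1]*c)],1))
cv2.imwrite("pics/top6.png",bot.capture("top"))
bot.close_job()
E
```

```text
flange front [113.7   0.5]
left [114.1  48.4]
right [114.  -49.7]
hood rear top [36.   0.5]
tab near [-11.9   0.6]
tab far [15.1  0.6]
the job is handed in; nothing more can be done
```

View pics/top6.png

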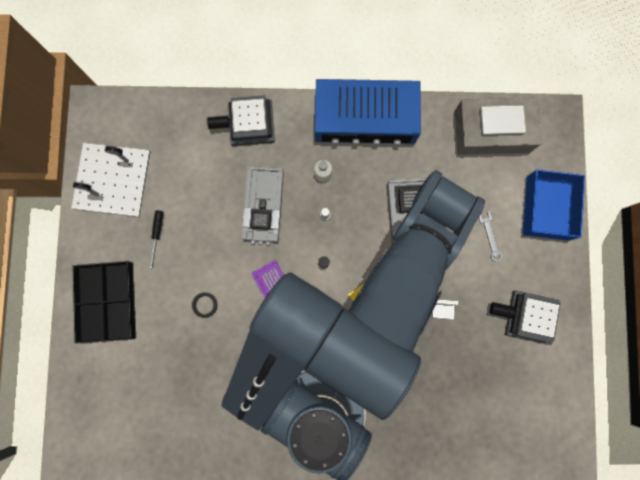

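The larger box is open. I pressed its tab down with the closed fingertips, then pushed the cover along the rails over the tab and onto the ledge. The arm then backed off and lifted clear, and I handed the job in at about 15.5 s.

- **Cover position:** in the last pictures it lies at about x = +74 to +76 mm of the box, and 53 mm is enough to count as past the tab. It is square in the rails and looks flat, with its rear edge about 20 mm beyond the tab.
- **Tab:** the downward press stopped on force with the fingertips about 37 mm above the bench, which is the tab's bottom stop. The size of the pad in the pictures is consistent with that. The force read almost nothing partway through the press, where about 3.5 N was expected. The cover then slid over the tab without reaching the force limit.
- **Other objects:** the small box's cover and the other objects in view look unmoved in the final top view. The arm partly hides the yellow look-alike there, but the robot never went near it.
- **Detection errors:** the networks reported the yellow look-alike as the cover with a high score (0.93). I set that aside because of its colour and position.

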